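Stack washed lock cylinders in two layers on the draining tray

ROBOT

A 6-joint arm with a two-finger parallel gripper is mounted at the origin on a cart in front of the work surface, level with it; the furniture and walls round the work are solid. World frame = base frame: x ahead of the robot, y to its left, z up, the work surface at z = 0. Lengths are in m, angles in rad, forces in N, time in s.
With the tool pointing down it reaches from about 0.375 to 0.9 m from the base axis. Payload 3.1 kg.
Tool frame: the origin (TCP) lies between the finger pads; the fingertips stand 17 mm ahead of it and the grasp point (between the pads) lies 2 mm behind it (robot.nose_length is the distance from the TCP to the fingertips, in m); z points along the fingers, y is the line along which they close (so a half turn about z gives the same grasp; the last joint's range is limited). The gripper opens to 87 mm and grips with 3 to 60 N. Pads are 19 mm wide; open, the fingers measure 117 mm over their backs; the gripper's body (75 mm by 190 mm) begins 51 mm behind the grasp point.
Start: joints at [-1.345, 0.527, 1.433, -0, 1.181, -0.178], TCP at [0.246, -0.575, 0.24] pointing down, gripper open.
Joint ranges: [-3.08, 3.08], [-0.75, 2.2], [0.22, 2.44], [-1.43, 4.57], [0, 2.65], [-2.85, 2.85]. Speed limits (rad/s): [2.79, 2.79, 3.14, 3.14, 3.14, 3.14].

INTERFACE

Orientations are given as a unit quaternion [x, y, z, w].
In Python, from rig import robot, cams gives the robot as it stands.
- The arm moves only by the shell command python3 -m pendant 'ROWS' [FORCE]. ROWS is JSON, a list of rows, each an object with "jaw": the opening, from 0 (shut) to 1 (fully open); "linear": the shift along the tool's x, y, z in cm, a list of three; "twist": the turn about the tool's z in degrees. A call has 1 to 12 rows; each row shifts and turns the commanded pose from where the row before left it, along the tool's axes as they then stand; what a row does not reach is not made up. A row lasts 1/12 s, in which the tool goes at most 41.7 mm and 7.16 degrees, less where a joint would pass 70% of its speed; a pose out of reach is approached as far as the arm can. A call is refused whole if a number of a shift passes 4.17 or a number of a turn 7.16, either way. A call with a gripper value outside its range is refused whole. The fingers move at their own pace and stop on an object; FORCE is the grip in N (left out, the last holds). Time passes only in rows, so rows that do not move let the fingers close. It gives the time, the measured TCP pose, the force, the opening and the grip force at its end, in the units of the state.
- robot.get_obs(): the state, without advancing time (a new reading comes with each control period).
- cams.camera(name): name is "side" or "top" or "wrist"; returns a dict with "color" (400x640x3 uint8, blue, green, red), "depth" (400x640 float32, m along the optical axis (not along the pixel's ray), 0 where there is no reading), "fov_y" (degrees; the focal length in pixels is half the picture's height over the tangent of half this angle, whatever the lens; pixels are square), "cx", "cy" (the principal point, pixels), "view" (4x4, takes a point from world to camera coordinates). Camera axes: x right, y down, z forward; pixel columns grow to the right and rows downward; lengths in m; the calibration is good to about 2 mm. A picture is of the moment at which its call begins.
- robot.hand_in(): hands the job in; it is judged then, once.
The state is a dict: "time": time; "q": joint angles; "joint_velocities": joint speeds; "joint_torque": joint torques, N m; "position": TCP position; "tool_rot": TCP orientation; "ft_force": force on the tool from outside, world axes, zero at the start; "moment": the same for the moment, N m; "grip_width": finger opening in m; "grip_force": force on a finger pad.
Only numpy, scipy, OpenCV 4.12 (cv2) and the standard library are available. Lean on these libraries where they do the work, as an engineer would, in place of code of your own. Each camera call takes 0.05 s, during which the arm holds its last target. There are 200 camera calls.

TASK

Pick the three lock cylinders out from the parts on the dark mat and stack them on the steel draining tray to dry: first the two silver ones, one along each black pad; then the two wooden spacer sticks side by side across both of them, in line with the orange marks on the tray's rims; last the brass cylinder on the sticks, over the middle of the tray and pointing the same way as the silver ones. Leave the padlock and the vice jaw insert where they lie.

Things in the scene. Friction and masses are not known exactly. Their poses are not given: they have to be found in the camera images.
- nickel_1_mid (a point): First silver (nickel) euro-profile lock cylinder, silver grey, lying on its side: 70 mm long (x), 31 mm wide (y), 17 mm high (z up), about 0.19 kg. The point is its centre, 8.5 mm above its underside. The -y half is the round barrel, 17 mm high, the +y half a thinner flange. Grasp across its width at mid-length.
- nickel_2_mid (a point): Second silver cylinder, exactly like the first; the two are interchangeable. Same point and axes (x along its length).
- brass_1_mid (a point): Brass euro-profile lock cylinder, yellow brass with a dark cam at mid-length, lying on its side: 70 mm long (x), 31 mm wide (y), 17 mm high (z up), about 0.19 kg. The point is its centre, 8.5 mm above its underside. The -y half is the round barrel, 17 mm high, the +y half a thinner flange. Grasp across its width at mid-length.
- stick_1_mid (a point): A wooden spacer stick, 140 mm long (its x), 16 mm wide (y), 14 mm high (z), 35 g. The point is its centre, 7 mm above its underside. The two sticks are interchangeable.
- stick_2_mid (a point): The other wooden spacer stick, same size and axes.
- tray: Fixed steel tray, 150 (x) by 200 mm (y), 8 mm rim; origin: centre of its underside, on the worktop, z up. Two black pads, 90 (x) by 44 mm (y), at y = +40 and -40 mm, tops 6 mm above the worktop: a silver cylinder along x, centred on each. Orange rim marks: sticks along y, centred, at x = +22 and -22 mm, on the silver ones (tops at 23 mm). Brass: on the sticks (tops at 37 mm), centred, along x.
- mat: Fixed dark rubber bench mat, 220 mm (x) by 380 mm (y), 3 mm thick, on which all the loose parts lie at the start. The origin is the centre of its underside.
- padlock_mid (a point): Brass padlock with a steel shackle, lying flat on the mat: 76 x 48 x 15 mm. Not part of the job. The point is its middle, half-way up.
- insert_mid (a point): Grey steel vice jaw insert with a step and two pins, 24 x 60 x 22 mm, on the mat. Not part of the job. The point is its middle, half-way up.
Not all that is in view belongs to the job. Leave any purple look-alike of the part that bears stick_2_mid alone. Leave any pink look-alike of the part that bears nickel_2_mid alone.

How it is judged:
By the outcome, as a careful person would: the job done as asked, in the order asked, and still so for the second after the job is handed in, with the robot touching nothing.
It also fails if it takes over 131 s, if anything falls off the work surface, if the arm or the gripper's body presses on something with over 40 N, if the wrist force passes 120 N, or if a joint passes its speed limit or range.

## Working session

There is one attempt and no reset: what is moved stays moved. The work goes in short steps, Python scripts to look and compute and a shell command to move; the robot and the scene stay as the last step left them, time stands still between calls to the robot, and variables do not carry over. Pictures are saved under pics/ and viewed, at most 14 in all, crops included, and the job is handed in when it is done.

```bash
ls; mkdir -p pics
cat > h.py <<'E'
import numpy as np, cv2
from rig import robot, cams
def grab(n,save=None):
    c=cams.camera(n); c['f']=200/np.tan(np.radians(c['fov_y'])/2)
    if save: cv2.imwrite('pics/'+save,c['color'])
    np.savez('last_%s.npz'%n,**c)
    return c
def pts(c):
    d=c['depth']; v,u=np.mgrid[:400,:640]
    P=np.stack([(u-c['cx'])/c['f']*d,(v-c['cy'])/c['f']*d,d,np.ones_like(d)],-1)
    W=P@np.linalg.inv(c['view']).T
    W[d==0]=np.nan
    return W[...,:3]
E
python3 - <<'E'
from h import *
for n in('top','side'):
    c=grab(n,n+'0.png'); print(n,c['f'],np.linalg.inv(c['view']).round(3).tolist())
print(robot.get_obs())
E
```

```text
pics
top 364.3892226535569 [[-0.02, -0.994, 0.107, 0.477], [-1.0, 0.02, -0.007, -0.022], [0.004, -0.107, -0.994, 0.995], [0.0, 0.0, 0.0, 1.0]]
side 454.2970555387982 [[-0.482, -0.509, 0.713, -0.383], [-0.876, 0.3, -0.377, 0.476], [-0.022, -0.807, -0.59, 0.829], [0.0, 0.0, 0.0, 1.0]]
{'time': 0.1, 'q': array([-1.34551839e+00,  5.28383029e-01,  1.43372153e+00,  3.75230030e-05,
        1.18142250e+00, -1.78493109e-01]), 'joint_velocities': array([ 5.39209309e-04, -2.46727011e-03,  3.02979327e-06,  2.21702637e-04,
       -1.85681047e-03,  1.16754477e-04]), 'joint_torque': array([ 7.98137876e-05, -4.40986562e+01, -1.77150267e+01,  6.35385630e-02,
        5.33622375e-02, -4.09728989e-05]), 'position': array([ 0.24545899, -0.57412612,  0.23868017]), 'tool_rot': array([ 9.79691213e-01,  2.00509829e-01, -5.27767053e-06, -9.67345104e-04]), 'ft_force': array([-0.43314359, -0.03607278,  0.46168498]), 'moment': array([ 0.04187741, -0.01934172,  0.02815206]), 'grip_force': 0.0, 'grip_width': 0.08724311160778396}
```

View pics/top0.png

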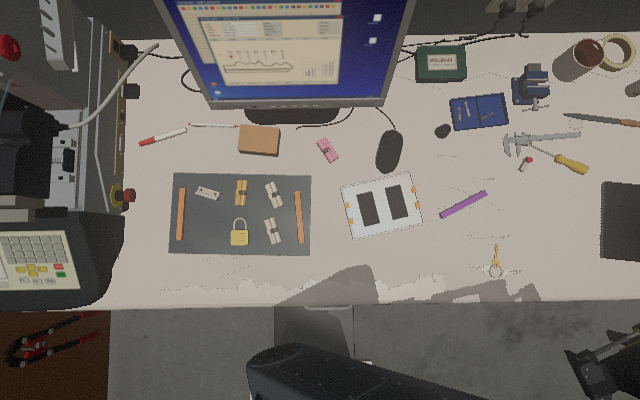

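View pics/side0.png

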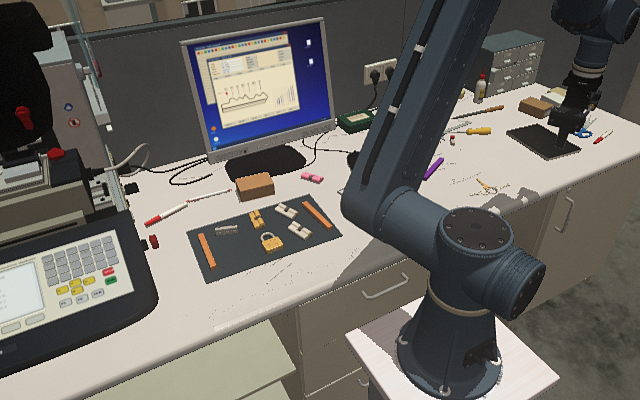

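The top picture shows the mat at (168–311, 173–255), with sticks at (181,213) and (299,217), brass at (242,192), and nickels at (274,195) and (275,231). The tray is at (382,205), and the pink and purple decoys are at (327,150) and (463,204). The side view agrees, with the tray hidden by the arm.

```bash
cat > m.py <<'E'
from h import *
def load(n): return {k:v for k,v in np.load('last_%s.npz'%n).items()}
E
python3 - <<'E'
from m import *
c=load('top'); W=pts(c)
def comp(name,box,zlo,zhi):
    u0,u1,v0,v1=box; R=W[v0:v1,u0:u1].reshape(-1,3); R=R[(R[:,2]>zlo)&(R[:,2]<zhi)]
    r=cv2.minAreaRect((R[:,:2]*1000).astype(np.float32)); print(name,len(R),np.round(r[0],1),np.round(r[1],1),round(r[2],1),'zmed',np.median(R[:,2]).round(4),R[:,2].max().round(4))
comp('st1',(174,190,183,245),.010,.04);comp('st2',(291,306,186,248),.010,.04)
comp('brass',(230,252,174,211),.010,.04);comp('n1',(260,288,176,212),.010,.04);comp('n2',(260,288,212,250),.010,.04)
comp('pad',(228,250,214,250),.010,.04);comp('ins',(192,224,182,203),.010,.06)
comp('mat',(160,320,165,262),.0015,.0045)
comp('tray',(335,430,165,245),.004,.03);comp('box',(230,285,118,160),.02,.2)
print('monitor',np.nanmin(W[60:110,200:420,0]), [W[v,300].round(3) for v in (20,60,95,105,115,123)])
print(W[[206,208,190,203],[345,370,418,400]].round(3))
# tray rim corners through white vs. dark pads
g=c['color'].max(-1)
dk=np.zeros_like(g);dk[175:240,345:420]=(g[175:240,345:420]<70)
n,l,s,ce=cv2.connectedComponentsWithStats(dk)
for i in range(1,n):
    if s[i,4]>200:
        yx=np.argwhere(l==i);r=cv2.minAreaRect((W[l==i][:,:2]*1000).astype(np.float32));print('blk',s[i],np.round(r[0],1),np.round(r[1],1),r[2],np.nanmedian(W[l==i][:,2]))
b,gg,r=[c['color'][...,i].astype(int) for i in range(3)]
o=np.zeros_like(g);o[165:245,335:430]=((r-b)[165:245,335:430]>60)
n,l,s,ce=cv2.connectedComponentsWithStats(o)
for i in range(1,n):
    if s[i,4]>5: print('or',ce[i],np.nanmean(W[l==i],0).round(4))
E
python3 - <<'E'
import cv2
a=cv2.imread('pics/top0.png');cv2.imwrite('pics/top0c.png',cv2.resize(a[110:260,160:440],None,fx=2.85,fy=2.85,interpolation=cv2.INTER_CUBIC))
E
```

```text
st1 345 [544.8 341.2] [ 17.2 137.8] 87.2 zmed 0.0166 0.0215
st2 315 [530.2  22.7] [139.1  16. ] 4.4 zmed 0.0175 0.0225
brass 272 [598.2 179.7] [30.8 68.7] 84.4 zmed 0.0162 0.024
n1 278 [590.4  90. ] [69.4 30.4] 22.3 zmed 0.0164 0.0249
n2 281 [495.2  89.2] [69.2 41.5] 16.2 zmed 0.0165 0.0238
pad 362 [495.6 183.1] [48.9 72.2] 88.7 zmed 0.0171 0.0221
ins 203 [599.  268.8] [60.5 23.9] 71.7 zmed 0.0172 0.0299
mat 6257 [545.2 187.6] [439.  262.2] 88.8 zmed 0.003 0.0045
tray 3519 [ 559.9 -206.3] [255.3 216.7] 88.8 zmed 0.0064 0.0299
box 1126 [754.2 125.6] [106.5 102.1] 83.1 zmed 0.042 0.048
monitor 0.7972956785002409 [array([ 0.859, -0.001,  0.385]), array([0.838, 0.004, 0.279]), array([0.813, 0.009, 0.154]), array([0.801, 0.011, 0.119]), array([0.811, 0.015, 0.016]), array([0.791, 0.016, 0.007])]
[[ 0.556 -0.103  0.009]
 [ 0.549 -0.17   0.009]
 [ 0.597 -0.306 -0.001]
 [ 0.562 -0.253  0.006]]
or [413.37037037 189.18518519] [ 0.5983 -0.2906  0.0097]
or [346.59090909 205.22727273] [ 0.558  -0.107   0.0095]
or [417.7826087 204.7826087] [ 0.5554 -0.3004  0.0102]
or [350.5 221. ] [ 0.5151 -0.1164  0.0097]
```

View pics/top0c.png

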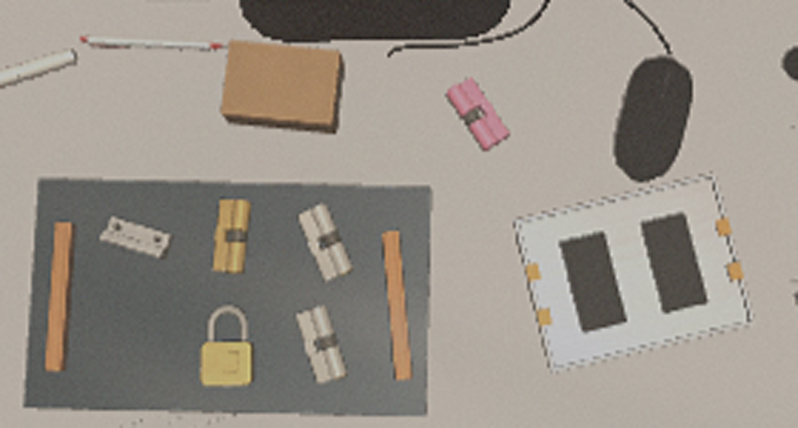

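The crop confirms the layout. The tray's black pads are at (593,281) and (674,262) in the crop, the orange marks are on its left and right rims, and the barrel/flange orientation of each cylinder is visible. Next I'll check the obstacles on the left and write a helper that turns targets into tool-axis shifts.

```bash
cat >> m.py <<'E'
def tip():
    o=robot.get_obs(); from scipy.spatial.transform import Rotation as R
    M=R.from_quat(o['tool_rot']).as_matrix(); return o,M,np.degrees(np.arctan2(M[1,0],M[0,0]))
def go(x,y,z,yaw):
    """print shift (cm, in tool axes after the twist / before it) and twist (deg)"""
    o,M,a=tip(); d=(np.array([x,y,z])-o['position'])*100
    tw=(a-yaw+180)%360-180
    def loc(p): p=np.radians(p); return np.round([d[0]*np.cos(p)+d[1]*np.sin(p), d[0]*np.sin(p)-d[1]*np.cos(p), -d[2]],2)
    print('t',o['time'],'pos',o['position'].round(4),'yaw',a.round(2),'tilt',M[2].round(3),'w',round(o['grip_width'],4),'gf',round(o['grip_force'],1),'F',o['ft_force'].round(1))
    print('now-axes',loc(a),'final-axes',loc(yaw),'twist',round(tw,2))
E
python3 - <<'E'
from m import *
for n in('top','side'):
    W=pts(load(n)).reshape(-1,3)
    for z0,z1 in((.05,.12),(.12,.25),(.25,.4)):
        for x0,x1 in((.3,.5),(.5,.7),(.7,.8)):
            S=W[(W[:,2]>z0)&(W[:,2]<z1)&(W[:,0]>x0)&(W[:,0]<x1)&(W[:,1]>.2)&(W[:,1]<.8)]
            if len(S)>3: print(n,z0,x0,np.percentile(S[:,1],2).round(3),len(S))
go(.545,.09,.24,20)
E
```

```text
top 0.05 0.3 0.485 2230
top 0.05 0.5 0.448 1521
top 0.05 0.7 0.222 684
top 0.12 0.3 0.486 6447
top 0.12 0.5 0.486 6813
top 0.12 0.7 0.449 3203
top 0.25 0.5 0.552 2822
top 0.25 0.7 0.495 2400
side 0.05 0.3 0.495 3744
side 0.05 0.5 0.452 178
side 0.05 0.7 0.202 84
side 0.12 0.3 0.496 12143
side 0.12 0.5 0.496 4888
side 0.12 0.7 0.434 1024
side 0.25 0.5 0.556 5472
side 0.25 0.7 0.5 2853
t 0.1 pos [ 0.2455 -0.5741  0.2387] yaw 23.13 tilt [ 0.    -0.002 -1.   ] w 0.0872 gf 0.0 F [-0.4 -0.   0.5]
now-axes [ 53.64 -49.3   -0.13] final-axes [ 50.86 -52.16  -0.13] twist 3.13
```

```bash
python3 -m pendant '[{"jaw":1,"linear":[3.6,-1.8,0],"twist":0},{"jaw":1,"linear":[3.6,-1.8,0],"twist":0},{"jaw":1,"linear":[3.6,-1.8,0],"twist":0},{"jaw":1,"linear":[3.6,-1.8,0],"twist":0},{"jaw":1,"linear":[3.6,-1.8,0],"twist":0},{"jaw":1,"linear":[3.6,-1.8,0],"twist":0},{"jaw":1,"linear":[3.6,-1.8,0],"twist":0},{"jaw":1,"linear":[3.6,-1.8,0],"twist":0},{"jaw":1,"linear":[3.6,-1.8,0],"twist":0},{"jaw":1,"linear":[3.6,-1.8,0],"twist":0},{"jaw":1,"linear":[3.6,-1.8,0],"twist":0},{"jaw":1,"linear":[3.6,-1.8,0],"twist":0}]' 30
python3 -m pendant '[{"jaw":1,"linear":[0,0,0],"twist":0},{"jaw":1,"linear":[0,0,0],"twist":0},{"jaw":1,"linear":[0,0,0],"twist":0}]'
python3 - <<'E'
from m import *
c=grab('wrist','w_tray.png'); print(np.linalg.inv(c['view']).round(3).tolist(),c['f'])
go(.545,.09,.24,18)
E
```

```text
time: 1.1
position: [0.5587, -0.2044, 0.2392]
tool_rot: [0.98, 0.201, -0.0, -0.0]
ft_force: [0.4, -1.4, -0.5]
grip_width: 0.0868
grip_force: 0.0
time: 1.35
position: [0.5575, -0.2062, 0.2391]
tool_rot: [0.98, 0.201, -0.001, -0.0]
ft_force: [-0.7, -0.8, 0.6]
grip_width: 0.087
grip_force: 0.0
[[0.394, -0.884, -0.25, 0.626], [-0.919, -0.38, -0.105, -0.177], [-0.002, 0.271, -0.963, 0.385], [0.0, 0.0, 0.0, 1.0]] 288.0109470590445
t 1.4 pos [ 0.5572 -0.2069  0.2392] yaw 23.1 tilt [-0.001 -0.001 -1.   ] w 0.0871 gf 0.0 F [0.6 0.4 0. ]
now-axes [ 10.53 -27.79  -0.08] final-axes [  8.02 -28.62  -0.08] twist 5.1
```

View pics/w_tray.png

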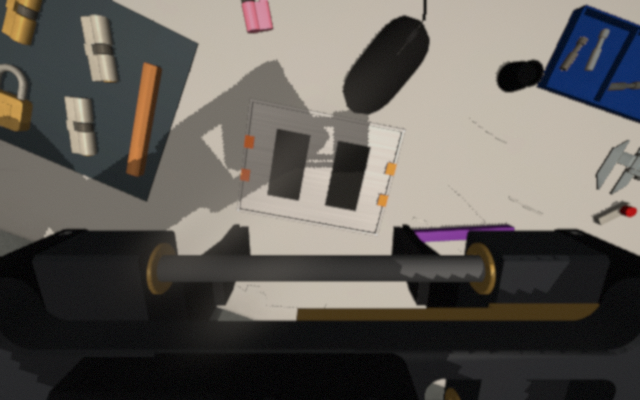

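The wrist view shows the tray at (240–400, 105–230). Its pads are at (289,165) and (348,175), and its orange marks at (249,142), (245,175), (391,169) and (382,200). Both nickels and one stick are in the upper left.

```bash
cat >> m.py <<'E'
def marks(c,box=None):
    """tray pose from the four orange rim marks (small orange blobs of z about 8 mm near the tray)"""
    W=pts(c); b,g,r=[c['color'][...,i].astype(int) for i in range(3)]
    near=(abs(W[...,0]-.557)<.09)&(abs(W[...,1]+.204)<.125)&(W[...,2]<.02)
    n,l,s,ce=cv2.connectedComponentsWithStats(((r-b>50)&near).astype(np.uint8))
    return [W[l==i].mean(0).round(4) for i in range(1,n) if s[i,4]>8]
def plane_pt(c,u,v,z):
    """ray through pixel meets height z"""
    T=np.linalg.inv(c['view']); d=T[:3,:3]@[(u-c['cx'])/c['f'],(v-c['cy'])/c['f'],1]; o=T[:3,3]
    return o+d*(z-o[2])/d[2]
def blobs(c,zlo=.010,zhi=.03,minn=40,reg=(.42,.67,-.01,.38)):
    W=pts(c); m=(W[...,2]>zlo)&(W[...,2]<zhi)&(W[...,0]>reg[0])&(W[...,0]<reg[1])&(W[...,1]>reg[2])&(W[...,1]<reg[3])
    n,l,s,ce=cv2.connectedComponentsWithStats(m.astype(np.uint8))
    for i in range(1,n):
        if s[i,4]<minn: continue
        R=W[l==i]; q=cv2.minAreaRect((R[:,:2]*1000).astype(np.float32)); (a,b),t=q[1],q[2]
        t=t if a>b else t-90
        print(s[i,4],'px',ce[i].round(),'c',np.round(q[0],1),'size',round(max(a,b),1),round(min(a,b),1),'len-yaw',round(t,1),'z',np.percentile(R[:,2],[50,90]).round(4),'col',c['color'][l==i].mean(0).round())
E
python3 - <<'E'
from m import *
c=load('wrist'); print(marks(c)); blobs(c)
for u,v in((289,165),(348,175)): print(plane_pt(c,u,v,.006).round(4), pts(c)[v,u].round(4))
blobs(load('top'))
E
```

```text
[array([ 0.5593, -0.1042,  0.0094]), array([ 0.5995, -0.288 ,  0.0087]), array([ 0.5163, -0.1135,  0.0096]), array([ 0.5565, -0.2976,  0.0087])]
1244 px [20. 20.] c [590.1 182.6] size 53.7 32.2 len-yaw -6.0 z [0.0163 0.0206] col [ 60. 111. 141.]
1712 px [99. 48.] c [590.1  92.6] size 69.8 32.2 len-yaw 21.7 z [0.0163 0.0206] col [129. 147. 156.]
1851 px [143. 119.] c [530.2  24.9] size 139.4 17.5 len-yaw 4.7 z [0.0177 0.0188] col [ 54.  98. 152.]
1284 px [ 14. 103.] c [495.6 178.2] size 76.9 34.0 len-yaw 14.6 z [0.0175 0.0195] col [ 70. 112. 137.]
1403 px [ 80. 126.] c [493.4  96.7] size 69.4 32.5 len-yaw 17.1 z [0.0164 0.0208] col [130. 148. 157.]
[ 0.5506 -0.1629  0.006 ] [ 0.5508 -0.163   0.0071]
[ 0.5692 -0.2404  0.006 ] [ 0.5693 -0.2403  0.007 ]
272 px [241. 192.] c [598.2 179.7] size 68.7 30.8 len-yaw -5.6 z [0.0162 0.0205] col [ 93. 136. 162.]
278 px [274. 195.] c [590.4  90. ] size 69.4 30.4 len-yaw 22.3 z [0.0164 0.0205] col [140. 154. 163.]
203 px [208. 193.] c [599.  268.8] size 60.5 23.9 len-yaw 71.7 z [0.0172 0.0264] col [142. 154. 162.]
345 px [180. 214.] c [544.8 341.2] size 137.8 17.2 len-yaw -2.8 z [0.0166 0.0191] col [ 87. 122. 166.]
315 px [299. 216.] c [530.2  22.7] size 139.1 16.0 len-yaw 4.4 z [0.0175 0.0197] col [ 99. 135. 177.]
362 px [239. 234.] c [495.6 183.1] size 72.2 48.9 len-yaw -1.3 z [0.0171 0.02  ] col [111. 156. 173.]
280 px [272. 230.] c [493.7  94.3] size 69.4 30.4 len-yaw 17.2 z [0.0165 0.0206] col [141. 155. 164.]
```

```bash
python3 -m pendant '[{"jaw":1,"linear":[0.7,-2.4,0],"twist":0},{"jaw":1,"linear":[0.7,-2.4,0],"twist":0},{"jaw":1,"linear":[0.7,-2.4,0],"twist":0},{"jaw":1,"linear":[0.7,-2.4,0],"twist":0},{"jaw":1,"linear":[0.7,-2.4,0],"twist":0},{"jaw":1,"linear":[0.7,-2.4,0],"twist":0},{"jaw":1,"linear":[0.7,-2.4,0],"twist":0},{"jaw":1,"linear":[0.7,-2.4,0],"twist":0},{"jaw":1,"linear":[0.7,-2.4,0],"twist":0},{"jaw":1,"linear":[0,0,0],"twist":0},{"jaw":1,"linear":[0,0,0],"twist":0},{"jaw":1,"linear":[0,0,0],"twist":0}]' 30
python3 - <<'E'
from m import *
c=grab('wrist','w_mat.png'); blobs(c)
go(.4952,.0892,.08,17)
E
```

```text
time: 2.4
position: [0.5311, 0.0155, 0.2397]
tool_rot: [0.98, 0.2, 0.0, 0.0]
ft_force: [-1.2, -0.3, 0.8]
grip_width: 0.0871
grip_force: 0.0
2293 px [69. 55.] c [543.9 344.1] size 139.6 19.0 len-yaw -3.0 z [0.0175 0.0188] col [ 59. 107. 165.]
1435 px [139.  36.] c [598.4 271.4] size 61.7 24.6 len-yaw 72.4 z [0.0169 0.0262] col [140. 155. 163.]
1525 px [215.  69.] c [598.1 182.4] size 69.1 31.1 len-yaw -6.4 z [0.0164 0.0206] col [ 83. 151. 189.]
1272 px [282. 105.] c [590.4  93. ] size 68.7 30.7 len-yaw 22.3 z [0.0161 0.0206] col [115. 130. 138.]
101 px [287. 106.] c [593.   86.6] size 15.9 8.4 len-yaw -67.5 z [0.0188 0.0204] col [53. 59. 63.]
1629 px [186. 154.] c [495. 185.] size 75.7 48.6 len-yaw -1.9 z [0.0182 0.0195] col [ 86. 139. 170.]
1313 px [314. 169.] c [530.2  25.4] size 139.5 16.0 len-yaw 4.5 z [0.0177 0.0187] col [ 73. 120. 179.]
1180 px [253. 175.] c [494.   97.1] size 68.4 31.1 len-yaw 17.5 z [0.0164 0.0206] col [101. 114. 122.]
t 2.45 pos [0.5313 0.0153 0.2397] yaw 23.01 tilt [ 0.     0.001 -1.   ] w 0.0869 gf 0.0 F [ 0.1 -0.1  0.3]
now-axes [-0.43 -8.21 15.97] final-axes [-1.29 -8.12 15.97] twist 6.01
```

View pics/w_mat.png

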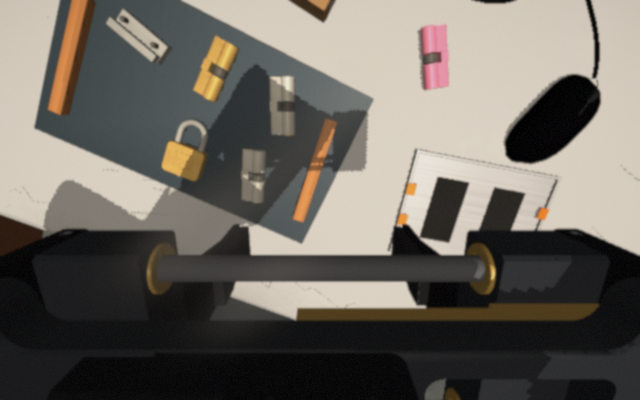

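The wrist view shows the mat parts: brass (215,69), nickels (282,105) and (253,175), and sticks (69,55) and (314,169). Their heights agree between the two cameras, with tops at about 20.6 mm and 17.7 mm. I'll pick the nearer nickel first.

```bash
python3 -m pendant '[{"jaw":0.7,"linear":[0,0,0],"twist":5.5},{"jaw":0.7,"linear":[-0.28,-2.2,3],"twist":0},{"jaw":0.7,"linear":[-0.28,-2.2,3],"twist":0},{"jaw":0.7,"linear":[-0.28,-2.2,3],"twist":0},{"jaw":0.7,"linear":[-0.28,-2.2,3],"twist":0},{"jaw":0.7,"linear":[0,0,3],"twist":0},{"jaw":0.7,"linear":[0,0,2],"twist":0},{"jaw":0.7,"linear":[0,0,0],"twist":0},{"jaw":0.7,"linear":[0,0,0],"twist":0}]' 30
python3 - <<'E'
from m import *
go(.494,.0957,.022,17.5)
E
```

```text
time: 3.2
position: [0.4937, 0.0964, 0.0688]
tool_rot: [0.988, 0.152, -0.001, -0.0]
ft_force: [0.1, -0.6, -0.2]
grip_width: 0.061
grip_force: 0.0
t 3.2 pos [0.4937 0.0964 0.0688] yaw 17.53 tilt [-0.002 -0.001 -1.   ] w 0.061 gf 0.0 F [ 0.1 -0.6 -0.2]
now-axes [0.   0.07 4.68] final-axes [0.   0.07 4.68] twist 0.03
```

```bash
python3 -m pendant '[{"jaw":0.7,"linear":[0,0,1.5],"twist":0},{"jaw":0.7,"linear":[0,0,1.5],"twist":0},{"jaw":0.7,"linear":[0,0,1],"twist":0},{"jaw":0.7,"linear":[0,0,0.7],"twist":0},{"jaw":0.7,"linear":[0,0,0],"twist":0},{"jaw":0.2,"linear":[0,0,0],"twist":0},{"jaw":0.2,"linear":[0,0,0],"twist":0},{"jaw":0.2,"linear":[0,0,0],"twist":0},{"jaw":0.2,"linear":[0,0,0],"twist":0},{"jaw":0.2,"linear":[0,0,0],"twist":0},{"jaw":0.2,"linear":[0,0,0],"twist":0}]' 30
python3 - <<'E'
from m import *
go(.5487,-.1631,.10,12.4)
E
```

```text
time: 4.12
position: [0.4939, 0.0975, 0.0229]
tool_rot: [0.988, 0.153, 0.0, 0.0]
ft_force: [-0.5, 0.8, 1.9]
grip_width: 0.0293
grip_force: 30.1
t 4.1167 pos [0.4939 0.0975 0.0229] yaw 17.65 tilt [ 0.001  0.    -1.   ] w 0.0293 gf 30.1 F [-0.5  0.8  1.9]
now-axes [-2.68 26.5  -7.71] final-axes [-0.25 26.63 -7.71] twist 5.25
```

```bash
python3 -m pendant '[{"jaw":0.2,"linear":[0,0,-1.5],"twist":0},{"jaw":0.2,"linear":[0,0,-3],"twist":0},{"jaw":0.2,"linear":[0,0,-3.2],"twist":5.2},{"jaw":0.2,"linear":[0,2.9,0],"twist":0},{"jaw":0.2,"linear":[0,2.9,0],"twist":0},{"jaw":0.2,"linear":[0,2.9,0],"twist":0},{"jaw":0.2,"linear":[0,2.9,0],"twist":0},{"jaw":0.2,"linear":[0,2.9,0],"twist":0},{"jaw":0.2,"linear":[0,2.9,0],"twist":0},{"jaw":0.2,"linear":[0,2.9,0],"twist":0},{"jaw":0.2,"linear":[0,2.9,0],"twist":0},{"jaw":0.2,"linear":[0,2.9,0],"twist":0}]'
python3 -m pendant '[{"jaw":0.2,"linear":[0,0.5,0],"twist":0},{"jaw":0.2,"linear":[0,0,0],"twist":0},{"jaw":0.2,"linear":[0,0,0],"twist":0}]'
python3 - <<'E'
from m import *
c=grab('wrist','w_a.png'); print(marks(c)); go(.5487,-.1631,.025,12.4); c=grab('top'); print(marks(c)); blobs(c,.075,.115,30,(.45,.65,-.3,-.05))
E
```

```text
time: 5.12
position: [0.5495, -0.1585, 0.0992]
tool_rot: [0.994, 0.108, -0.001, -0.0]
ft_force: [0.3, 0.7, -1.0]
grip_width: 0.0294
grip_force: 30.0
time: 5.37
position: [0.55, -0.1616, 0.099]
tool_rot: [0.994, 0.108, -0.001, -0.001]
ft_force: [-0.2, -0.2, -1.6]
grip_width: 0.0291
grip_force: 30.0
[array([ 0.5598, -0.1043,  0.0094]), array([ 0.5998, -0.2881,  0.0088]), array([ 0.5185, -0.1146,  0.0096]), array([ 0.5582, -0.298 ,  0.009 ])]
t 5.4167 pos [ 0.5497 -0.1609  0.099 ] yaw 12.45 tilt [-0.002 -0.002 -1.   ] w 0.0291 gf 30.0 F [-0.3  0.1 -1.5]
now-axes [-0.15  0.2   7.4 ] final-axes [-0.15  0.2   7.4 ] twist 0.05
[]
```

View pics/w_a.png

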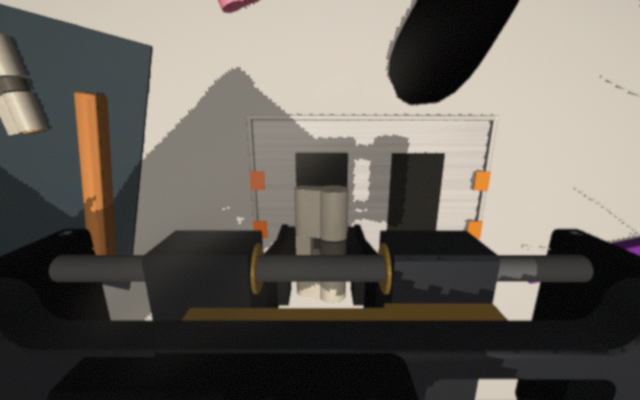

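The held cylinder spans columns 297–348 and the pad behind it 296–348. It is centred over pad A, so I'll lower it.

```bash
python3 -m pendant '[{"jaw":0.2,"linear":[0,0.2,2.5],"twist":0},{"jaw":0.2,"linear":[0,0,2.5],"twist":0},{"jaw":0.2,"linear":[0,0,1.4],"twist":0},{"jaw":0.2,"linear":[0,0,0.6],"twist":0},{"jaw":0.2,"linear":[0,0,0.2],"twist":0},{"jaw":0.2,"linear":[0,0,0],"twist":0},{"jaw":0.2,"linear":[0,0,0],"twist":0}]'
python3 - <<'E'
from m import *
go(.5495,-.163,.0255,12.4)
E
```

```text
time: 6.05
position: [0.552, -0.164, 0.0284]
tool_rot: [0.994, 0.109, 0.001, 0.0]
ft_force: [0.5, -0.1, -1.7]
grip_width: 0.0297
grip_force: 30.0
t 6.05 pos [ 0.552  -0.164   0.0284] yaw 12.48 tilt [ 0.001  0.001 -1.   ] w 0.0297 gf 30.0 F [ 0.5 -0.1 -1.7]
now-axes [-0.23 -0.15  0.29] final-axes [-0.23 -0.15  0.29] twist 0.08
```

```bash
python3 -m pendant '[{"jaw":0.2,"linear":[0,0,0.1],"twist":0},{"jaw":0.2,"linear":[0,0,0.1],"twist":0},{"jaw":0.2,"linear":[0,0,0],"twist":0}]'
python3 - <<'E'
from m import *
go(.5495,-.163,.0255,12.4)
E
python3 -m pendant '[{"jaw":0.2,"linear":[0,0,0.1],"twist":0},{"jaw":0.2,"linear":[0,0,0],"twist":0},{"jaw":0.2,"linear":[0,0,0],"twist":0}]'
```

```text
time: 6.3
position: [0.5517, -0.1643, 0.0261]
tool_rot: [0.994, 0.108, 0.0, 0.0]
ft_force: [1.2, 0.5, -2.3]
grip_width: 0.0294
grip_force: 30.0
t 6.3 pos [ 0.5517 -0.1643  0.0261] yaw 12.43 tilt [ 0.001  0.001 -1.   ] w 0.0294 gf 30.0 F [ 1.2  0.5 -2.3]
now-axes [-0.19 -0.18  0.06] final-axes [-0.19 -0.18  0.06] twist 0.03
time: 6.55
position: [0.5518, -0.1644, 0.0259]
tool_rot: [0.994, 0.108, 0.001, 0.0]
ft_force: [-1.5, 0.9, 5.4]
grip_width: 0.0292
grip_force: 30.0
```

```bash
python3 -m pendant '[{"jaw":0.6,"linear":[0,0,0],"twist":0},{"jaw":0.6,"linear":[0,0,0],"twist":0},{"jaw":0.6,"linear":[0,0,0],"twist":0},{"jaw":0.6,"linear":[0,0,-1],"twist":0},{"jaw":0.6,"linear":[0,0,-2],"twist":0},{"jaw":0.6,"linear":[0,-2.7,-2.5],"twist":0},{"jaw":0.6,"linear":[0,-2.7,-2.5],"twist":0},{"jaw":0.6,"linear":[0,-2.7,-2],"twist":0},{"jaw":0.6,"linear":[0,-2.7,0],"twist":0},{"jaw":0.6,"linear":[0,-2.7,0],"twist":0},{"jaw":0.6,"linear":[0,-2.7,0],"twist":0},{"jaw":0.6,"linear":[0,-2.7,0],"twist":0}]'
python3 -m pendant '[{"jaw":0.6,"linear":[0,0,0],"twist":0},{"jaw":0.6,"linear":[0,0,0],"twist":0}]'
python3 - <<'E'
from m import *
for n in('wrist','top'):
    c=grab(n,n+'_p1.png'); M=np.array(marks(c)); print(n,M.mean(0) if len(M) else '',len(M)); blobs(c,.012,.04,40,(.45,.65,-.32,-.06))
blobs(c)
go(.590,.0915,.10,22)
E
```

```text
time: 7.55
position: [0.5105, 0.0215, 0.1255]
tool_rot: [0.994, 0.108, 0.001, 0.0]
ft_force: [0.7, -0.3, -0.6]
grip_width: 0.0522
grip_force: 0.0
time: 7.72
position: [0.5104, 0.0216, 0.1251]
tool_rot: [0.994, 0.11, 0.0, 0.0]
ft_force: [0.2, -1.1, 0.7]
grip_width: 0.0521
grip_force: 0.0
wrist [ 0.538   -0.10885  0.00895] 2
2726 px [527. 198.] c [ 551.5 -162.9] size 69.1 30.9 len-yaw 11.9 z [0.0185 0.0233] col [184. 202. 208.]
top [ 0.55715  -0.203475  0.0094  ] 4
279 px [369. 207.] c [ 550.9 -166.9] size 69.0 30.8 len-yaw 12.4 z [0.02   0.0243] col [159. 173. 179.]
272 px [241. 192.] c [598.4 179.8] size 69.1 30.6 len-yaw -5.9 z [0.0161 0.0207] col [ 98. 144. 170.]
54 px [272. 185.] c [613.3  96.1] size 24.2 21.3 len-yaw -67.5 z [0.0181 0.0206] col [151. 166. 174.]
202 px [207. 193.] c [599.1 268.9] size 60.8 24.0 len-yaw 71.8 z [0.0169 0.0259] col [151. 163. 171.]
349 px [180. 214.] c [544.7 341.1] size 137.7 17.3 len-yaw -2.5 z [0.0165 0.0189] col [ 92. 130. 174.]
159 px [235. 231.] c [497.5 195. ] size 76.9 25.1 len-yaw -19.3 z [0.0163 0.0195] col [118. 161. 177.]
t 7.8167 pos [0.5115 0.0198 0.125 ] yaw 12.45 tilt [ 0.001  0.001 -1.   ] w 0.0522 gf 0.0 F [ 0.6  0.1 -0.4]
now-axes [ 9.21 -5.3   2.5 ] final-axes [ 9.96 -3.7   2.5 ] twist -9.55
```

The first cylinder sits on its pad within about 2 mm at 12.4° yaw. Next is the second nickel.

```bash
python3 -m pendant '[{"jaw":0.65,"linear":[0,0,0],"twist":-4.8},{"jaw":0.65,"linear":[0,0,0],"twist":-4.8},{"jaw":0.65,"linear":[2.5,-0.92,0],"twist":0},{"jaw":0.65,"linear":[2.5,-0.92,0],"twist":0},{"jaw":0.65,"linear":[2.5,-0.92,1],"twist":0},{"jaw":0.65,"linear":[2.5,-0.92,1.5],"twist":0},{"jaw":0.65,"linear":[0,0,2],"twist":0},{"jaw":0.65,"linear":[0,0,2],"twist":0},{"jaw":0.65,"linear":[0,0,0],"twist":0},{"jaw":0.65,"linear":[0,0,0],"twist":0}]'
python3 - <<'E'
from m import *
go(.590,.0915,.0225,22)
E
```

```text
time: 8.65
position: [0.5892, 0.0908, 0.0585]
tool_rot: [0.982, 0.19, -0.001, -0.0]
ft_force: [-0.9, -0.6, 0.4]
grip_width: 0.0565
grip_force: 0.0
t 8.65 pos [0.5892 0.0908 0.0585] yaw 21.95 tilt [-0.003 -0.001 -1.   ] w 0.0565 gf 0.0 F [-0.9 -0.6  0.4]
now-axes [ 0.1  -0.03  3.6 ] final-axes [ 0.1  -0.03  3.6 ] twist -0.05
```

```bash
python3 -m pendant '[{"jaw":0.65,"linear":[0.1,0,1.3],"twist":0},{"jaw":0.65,"linear":[0,0,1.3],"twist":0},{"jaw":0.65,"linear":[0,0,1],"twist":0},{"jaw":0.65,"linear":[0,0,0],"twist":0},{"jaw":0.2,"linear":[0,0,0],"twist":0},{"jaw":0.2,"linear":[0,0,0],"twist":0},{"jaw":0.2,"linear":[0,0,0],"twist":0},{"jaw":0.2,"linear":[0,0,0],"twist":0},{"jaw":0.2,"linear":[0,0,0],"twist":0},{"jaw":0.2,"linear":[0,0,0],"twist":0}]'
python3 - <<'E'
from m import *
go(.5669,-.2407,.10,12.4)
E
```

```text
time: 9.48
position: [0.5909, 0.0925, 0.0241]
tool_rot: [0.982, 0.191, 0.0, 0.0]
ft_force: [0.2, -0.7, 1.1]
grip_width: 0.0294
grip_force: 30.0
t 9.4833 pos [0.5909 0.0925 0.0241] yaw 22.04 tilt [ 0.001  0.    -1.   ] w 0.0294 gf 30.0 F [ 0.2 -0.7  1.1]
now-axes [-14.72  29.98  -7.59] final-axes [-9.49 32.02 -7.59] twist 9.64
```

```bash
python3 -m pendant '[{"jaw":0.2,"linear":[0,0,-1.5],"twist":0},{"jaw":0.2,"linear":[0,0,-3],"twist":4.8},{"jaw":0.2,"linear":[0,0,-3.1],"twist":4.8},{"jaw":0.2,"linear":[-0.9,3,0],"twist":0},{"jaw":0.2,"linear":[-0.9,3,0],"twist":0},{"jaw":0.2,"linear":[-0.9,3,0],"twist":0},{"jaw":0.2,"linear":[-0.9,3,0],"twist":0},{"jaw":0.2,"linear":[-0.9,3,0],"twist":0},{"jaw":0.2,"linear":[-0.9,3,0],"twist":0},{"jaw":0.2,"linear":[-0.9,3,0],"twist":0},{"jaw":0.2,"linear":[-0.9,3,0],"twist":0},{"jaw":0.2,"linear":[-0.9,3,0],"twist":0}]'
python3 -m pendant '[{"jaw":0.2,"linear":[-0.9,3,0],"twist":0},{"jaw":0.2,"linear":[-0.5,2,0],"twist":0},{"jaw":0.2,"linear":[0,0,0],"twist":0},{"jaw":0.2,"linear":[0,0,0],"twist":0}]'
python3 - <<'E'
from m import *
go(.5669,-.2407,.028,12.4)
E
```

```text
time: 10.48
position: [0.5689, -0.19, 0.0993]
tool_rot: [0.994, 0.108, -0.0, -0.0]
ft_force: [1.3, -0.5, -2.7]
grip_width: 0.0292
grip_force: 30.0
time: 10.82
position: [0.5662, -0.2417, 0.0993]
tool_rot: [0.994, 0.107, -0.0, -0.0]
ft_force: [0.3, 0.6, -2.1]
grip_width: 0.0294
grip_force: 30.0
t 10.8167 pos [ 0.5662 -0.2417  0.0993] yaw 12.28 tilt [-0.    -0.001 -1.   ] w 0.0294 gf 30.0 F [ 0.3  0.6 -2.1]
now-axes [ 0.09 -0.08  7.13] final-axes [ 0.09 -0.08  7.13] twist -0.12
```

```bash
python3 -m pendant '[{"jaw":0.2,"linear":[0.15,0,2.5],"twist":0},{"jaw":0.2,"linear":[0,0,2.5],"twist":0},{"jaw":0.2,"linear":[0,0,1.3],"twist":0},{"jaw":0.2,"linear":[0,0,0.6],"twist":0},{"jaw":0.2,"linear":[0,0,0.1],"twist":0},{"jaw":0.2,"linear":[0,0,0.1],"twist":0},{"jaw":0.2,"linear":[0,0,0],"twist":0},{"jaw":0.2,"linear":[0,0,0],"twist":0}]'
python3 -m pendant '[{"jaw":0.2,"linear":[0,0,0.1],"twist":0},{"jaw":0.2,"linear":[0,0,0],"twist":0},{"jaw":0.2,"linear":[0,0,0],"twist":0}]'
```

```text
time: 11.48
position: [0.5689, -0.2405, 0.0297]
tool_rot: [0.994, 0.108, 0.001, 0.001]
ft_force: [0.3, -0.6, -0.9]
grip_width: 0.0296
grip_force: 30.0
time: 11.73
position: [0.5683, -0.2404, 0.028]
tool_rot: [0.994, 0.108, 0.0, 0.0]
ft_force: [-0.5, 0.4, -2.3]
grip_width: 0.0296
grip_force: 30.0
```

```bash
python3 -m pendant '[{"jaw":0.2,"linear":[0,0,0.1],"twist":0},{"jaw":0.2,"linear":[0,0,0],"twist":0},{"jaw":0.2,"linear":[0,0,0],"twist":0}]'
```

```text
time: 11.98
position: [0.5684, -0.2404, 0.027]
tool_rot: [0.994, 0.108, 0.0, 0.0]
ft_force: [-1.6, -0.3, 1.4]
grip_width: 0.0291
grip_force: 30.0
```

```bash
python3 -m pendant '[{"jaw":0.52,"linear":[0,0,0],"twist":0},{"jaw":0.52,"linear":[0,0,0],"twist":0},{"jaw":0.52,"linear":[0,0,0],"twist":0},{"jaw":0.52,"linear":[0,0,-1],"twist":0},{"jaw":0.52,"linear":[0,0,-2.5],"twist":0},{"jaw":0.52,"linear":[0.3,-3.5,-3],"twist":0},{"jaw":0.52,"linear":[0.3,-3.5,-3],"twist":0},{"jaw":0.52,"linear":[0.3,-3.5,0],"twist":0},{"jaw":0.52,"linear":[0.3,-3.5,0],"twist":0},{"jaw":0.52,"linear":[0.3,-3.5,0],"twist":0},{"jaw":0.52,"linear":[0.3,-3.5,0],"twist":0},{"jaw":0.52,"linear":[0.3,-3.5,0],"twist":0}]'
python3 -m pendant '[{"jaw":0.52,"linear":[0,-2,0],"twist":7},{"jaw":0.52,"linear":[0,0,0],"twist":0},{"jaw":0.52,"linear":[0,0,0],"twist":0}]'
python3 - <<'E'
from m import *
for n in('wrist','top'):
    c=grab(n,n+'_p2.png'); M=np.array(marks(c)); print(n,M.tolist()); blobs(c,.012,.04,40,(.45,.65,-.32,-.06))
blobs(c)
go(.530,.024,.07,4.5)
E
```

```text
time: 12.98
position: [0.5365, -0.0018, 0.1166]
tool_rot: [0.994, 0.108, 0.001, 0.0]
ft_force: [0.3, 0.1, 0.1]
grip_width: 0.0451
grip_force: 0.0
time: 13.23
position: [0.5325, 0.0172, 0.1163]
tool_rot: [0.999, 0.05, 0.0, 0.0]
ft_force: [0.1, 0.3, -0.0]
grip_width: 0.0453
grip_force: 0.0
wrist [[0.5596, -0.1042, 0.0091], [0.5206, -0.1128, 0.0095]]
3205 px [615. 189.] c [ 568.3 -238.5] size 69.3 31.9 len-yaw 11.1 z [0.0184 0.0231] col [169. 188. 197.]
2909 px [525. 199.] c [ 551.5 -163. ] size 69.8 30.8 len-yaw 11.9 z [0.0186 0.0233] col [177. 196. 203.]
top [[0.5987, -0.291, 0.009], [0.5578, -0.1068, 0.0098], [0.5557, -0.3001, 0.0098], [0.5161, -0.1159, 0.0095]]
284 px [397. 200.] c [ 567.6 -242.6] size 69.0 30.8 len-yaw 12.1 z [0.0196 0.0241] col [161. 174. 179.]
280 px [369. 207.] c [ 551.  -166.5] size 69.1 30.8 len-yaw 11.5 z [0.0196 0.0243] col [160. 173. 179.]
274 px [241. 192.] c [598.5 179.3] size 69.1 31.1 len-yaw -6.8 z [0.0159 0.0198] col [ 98. 144. 170.]
203 px [207. 193.] c [598.9 268.5] size 60.5 24.0 len-yaw 71.7 z [0.0171 0.026 ] col [152. 164. 172.]
346 px [180. 214.] c [544.7 340.8] size 137.9 17.7 len-yaw -2.9 z [0.0164 0.0191] col [ 93. 131. 176.]
131 px [234. 231.] c [497.9 196.5] size 76.9 22.2 len-yaw -18.7 z [0.0163 0.0202] col [120. 161. 178.]
98 px [300. 234.] c [481.5  19. ] size 41.5 16.0 len-yaw 4.5 z [0.0173 0.0197] col [ 99. 137. 179.]
t 13.3333 pos [0.5334 0.0154 0.1162] yaw 5.51 tilt [ 0.002  0.001 -1.   ] w 0.0452 gf 0.0 F [-0.5 -0.2  0.1]
now-axes [-0.25 -0.89  4.62] final-axes [-0.27 -0.88  4.62] twist 1.01
```

View pics/wrist_p2.png

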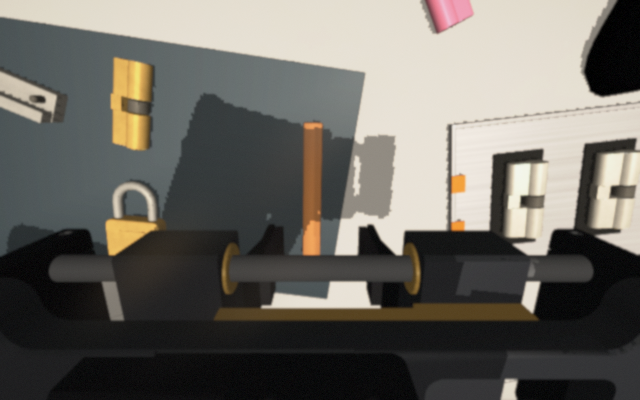

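Both silver cylinders sit on their pads, at (520,200) and (612,190) in the wrist view. The stick lies at (312,190), between the open fingers.

```bash
python3 -m pendant '[{"jaw":0.52,"linear":[0,0,0],"twist":1},{"jaw":0.52,"linear":[-0.25,-0.85,2.5],"twist":0},{"jaw":0.52,"linear":[0,0,2.5],"twist":0},{"jaw":0.52,"linear":[0,0,2],"twist":0},{"jaw":0.52,"linear":[0,0,1.5],"twist":0},{"jaw":0.52,"linear":[0,0,0.7],"twist":0},{"jaw":0.52,"linear":[0,0,0],"twist":0},{"jaw":0.52,"linear":[0,0,0],"twist":0}]'
python3 - <<'E'
from m import *
go(.530,.024,.023,4.5)
E
```

```text
time: 14.0
position: [0.5297, 0.0237, 0.0237]
tool_rot: [0.999, 0.038, 0.0, 0.0]
ft_force: [-0.1, -0.2, -0.3]
grip_width: 0.0449
grip_force: 0.0
t 14.0 pos [0.5297 0.0237 0.0237] yaw 4.36 tilt [ 0.  0. -1.] w 0.0449 gf 0.0 F [-0.1 -0.2 -0.3]
now-axes [ 0.03 -0.03  0.07] final-axes [ 0.03 -0.03  0.07] twist -0.14
```

```bash
python3 -m pendant '[{"jaw":0.05,"linear":[0,0,0],"twist":0},{"jaw":0.05,"linear":[0,0,0],"twist":0},{"jaw":0.05,"linear":[0,0,0],"twist":0},{"jaw":0.05,"linear":[0,0,0],"twist":0},{"jaw":0.05,"linear":[0,0,0],"twist":0},{"jaw":0.05,"linear":[0,0,0],"twist":0},{"jaw":0.05,"linear":[0,0,-2],"twist":0},{"jaw":0.05,"linear":[0,0,-3],"twist":0},{"jaw":0.05,"linear":[0,0,-4],"twist":0}]'
python3 -m pendant '[{"jaw":0.05,"linear":[0,0,0],"twist":6.8},{"jaw":0.05,"linear":[0,0,0],"twist":6.8},{"jaw":0.05,"linear":[0,0,0],"twist":6.8},{"jaw":0.05,"linear":[0,0,0],"twist":6.8},{"jaw":0.05,"linear":[0,0,0],"twist":6.8},{"jaw":0.05,"linear":[0,0,0],"twist":6.8},{"jaw":0.05,"linear":[0,0,0],"twist":6.8},{"jaw":0.05,"linear":[0,0,0],"twist":6.8},{"jaw":0.05,"linear":[0,0,0],"twist":6.8},{"jaw":0.05,"linear":[0,0,0],"twist":6.8},{"jaw":0.05,"linear":[0,0,0],"twist":6.8},{"jaw":0.05,"linear":[0,0,0],"twist":6.8}]'
python3 - <<'E'
from m import *
go(.5365,-.206,.114,-77.6)
E
```

```text
time: 14.75
position: [0.5271, 0.0248, 0.1124]
tool_rot: [0.999, 0.039, -0.003, -0.001]
ft_force: [0.5, -0.1, -0.5]
grip_width: 0.0161
grip_force: 30.0
time: 15.75
position: [0.529, 0.0246, 0.1136]
tool_rot: [0.78, -0.626, -0.0, 0.0]
ft_force: [0.4, -0.9, 0.0]
grip_width: 0.0161
grip_force: 30.0
t 15.75 pos [0.529  0.0246 0.1136] yaw -77.49 tilt [-0.  0. -1.] w 0.0161 gf 30.0 F [ 0.4 -0.9  0. ]
now-axes [22.68  4.27 -0.04] final-axes [22.69  4.22 -0.04] twist 0.11
```

```bash
python3 -m pendant '[{"jaw":0.05,"linear":[2.84,0.53,0],"twist":0},{"jaw":0.05,"linear":[2.84,0.53,0],"twist":0},{"jaw":0.05,"linear":[2.84,0.53,0],"twist":0},{"jaw":0.05,"linear":[2.84,0.53,0],"twist":0},{"jaw":0.05,"linear":[2.84,0.53,0],"twist":0},{"jaw":0.05,"linear":[2.84,0.53,0],"twist":0},{"jaw":0.05,"linear":[2.84,0.53,0],"twist":0},{"jaw":0.05,"linear":[2.84,0.53,0],"twist":0},{"jaw":0.05,"linear":[0,0,0],"twist":0},{"jaw":0.05,"linear":[0,0,0],"twist":0},{"jaw":0.05,"linear":[0,0,0],"twist":0}]'
python3 - <<'E'
from m import *
c=grab('wrist','w_s1.png'); print(marks(c)); go(.5365,-.206,.046,-77.6)
E
```

```text
time: 16.67
position: [0.5377, -0.2057, 0.1133]
tool_rot: [0.782, -0.624, -0.001, -0.0]
ft_force: [0.2, -0.3, -0.7]
grip_width: 0.0157
grip_force: 30.0
[array([ 0.5997, -0.2881,  0.0087]), array([ 0.5568, -0.2975,  0.0093])]
t 16.7167 pos [ 0.5377 -0.2051  0.1134] yaw -77.13 tilt [-0.002  0.001 -1.   ] w 0.0159 gf 30.0 F [ 0.3 -0.  -0.6]
now-axes [0.06 0.14 6.74] final-axes [0.06 0.14 6.74] twist 0.47
```

View pics/w_s1.png

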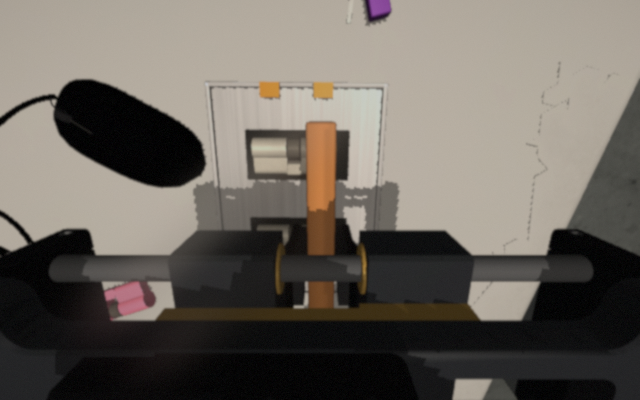

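The held stick (column 321) lines up with its orange mark (322,89), so I'll lower it.

```bash
python3 -m pendant '[{"jaw":0.05,"linear":[0.06,0.07,2.5],"twist":0.2},{"jaw":0.05,"linear":[0,0,2.2],"twist":0},{"jaw":0.05,"linear":[0,0,1.2],"twist":0},{"jaw":0.05,"linear":[0,0,0.6],"twist":0},{"jaw":0.05,"linear":[0,0,0.2],"twist":0},{"jaw":0.05,"linear":[0,0,0],"twist":0},{"jaw":0.05,"linear":[0,0,0],"twist":0}]'
python3 -m pendant '[{"jaw":0.05,"linear":[0,0,0.1],"twist":0},{"jaw":0.05,"linear":[0,0,0],"twist":0},{"jaw":0.05,"linear":[0,0,0],"twist":0}]'
python3 -m pendant '[{"jaw":0.05,"linear":[0,0,0.1],"twist":0},{"jaw":0.05,"linear":[0,0,0],"twist":0},{"jaw":0.05,"linear":[0,0,0],"twist":0}]'
```

```text
time: 17.3
position: [0.5385, -0.2072, 0.0474]
tool_rot: [0.781, -0.625, 0.001, -0.0]
ft_force: [0.3, 0.2, 0.2]
grip_width: 0.0152
grip_force: 30.0
time: 17.55
position: [0.5382, -0.2074, 0.0463]
tool_rot: [0.781, -0.625, 0.001, -0.0]
ft_force: [-0.2, 0.7, -0.3]
grip_width: 0.0155
grip_force: 30.0
time: 17.8
position: [0.5379, -0.2072, 0.0447]
tool_rot: [0.781, -0.625, 0.0, -0.0]
ft_force: [-0.2, 0.8, -0.7]
grip_width: 0.0155
grip_force: 30.0
```

```bash
python3 -m pendant '[{"jaw":0.05,"linear":[0,0.1,0.1],"twist":0},{"jaw":0.05,"linear":[0,0,0],"twist":0},{"jaw":0.05,"linear":[0,0,0],"twist":0}]'
python3 -m pendant '[{"jaw":0.05,"linear":[0,0,0.05],"twist":0},{"jaw":0.05,"linear":[0,0,0],"twist":0},{"jaw":0.05,"linear":[0,0,0],"twist":0}]'
```

```text
time: 18.05
position: [0.5372, -0.2075, 0.0438]
tool_rot: [0.781, -0.625, 0.0, -0.0]
ft_force: [0.2, 0.4, 0.8]
grip_width: 0.0157
grip_force: 30.0
time: 18.3
position: [0.5372, -0.2076, 0.0437]
tool_rot: [0.781, -0.625, 0.0, -0.0]
ft_force: [0.0, 1.2, 5.9]
grip_width: 0.0154
grip_force: 30.0
```

```bash
python3 -m pendant '[{"jaw":0.4,"linear":[0,0,0],"twist":0},{"jaw":0.4,"linear":[0,0,0],"twist":0},{"jaw":0.4,"linear":[0,0,0],"twist":0},{"jaw":0.4,"linear":[0,0,-1],"twist":0},{"jaw":0.4,"linear":[0,0,-2.5],"twist":0},{"jaw":0.4,"linear":[0,0,-3.5],"twist":0},{"jaw":0.4,"linear":[0,0,-2],"twist":-7},{"jaw":0.4,"linear":[0,0,0],"twist":-7},{"jaw":0.4,"linear":[0,0,0],"twist":-7},{"jaw":0.4,"linear":[0,0,0],"twist":-7},{"jaw":0.4,"linear":[0,0,0],"twist":-7},{"jaw":0.4,"linear":[0,0,0],"twist":-7}]'
python3 -m pendant '[{"jaw":0.4,"linear":[0,0,0],"twist":-7},{"jaw":0.4,"linear":[0,0,0],"twist":-7},{"jaw":0.4,"linear":[0,0,0],"twist":-7},{"jaw":0.4,"linear":[0,0,0],"twist":-7},{"jaw":0.4,"linear":[0,0,0],"twist":-4.7},{"jaw":0.4,"linear":[0,0,0],"twist":0}]'
python3 - <<'E'
from m import *
c=grab('top'); print('marks',np.mean(marks(c),0)); go(.544,.343,.12,-2.9)
E
```

```text
time: 19.3
position: [0.5368, -0.2073, 0.1338]
tool_rot: [0.954, -0.301, 0.0, 0.0]
ft_force: [0.2, -0.3, -0.6]
grip_width: 0.0351
grip_force: 0.0
time: 19.8
position: [0.5368, -0.2073, 0.1336]
tool_rot: [1.0, -0.023, -0.0, -0.0]
ft_force: [-0.0, 0.6, 0.1]
grip_width: 0.0344
grip_force: 0.0
marks [ 0.5373  -0.11145  0.00935]
t 19.85 pos [ 0.5368 -0.2073  0.1335] yaw -2.77 tilt [-0.  0. -1.] w 0.0349 gf 0.0 F [-0.8 -0.1 -0.6]
now-axes [ -1.94 -55.     1.35] final-axes [ -2.07 -55.     1.35] twist 0.13
```

```bash
python3 -m pendant '[{"jaw":0.5,"linear":[-0.17,-4,0],"twist":0},{"jaw":0.5,"linear":[-0.17,-4,0],"twist":0},{"jaw":0.5,"linear":[-0.17,-4,0],"twist":0},{"jaw":0.5,"linear":[-0.17,-4,0],"twist":0},{"jaw":0.5,"linear":[-0.17,-4,0],"twist":0},{"jaw":0.5,"linear":[-0.17,-4,0],"twist":0},{"jaw":0.5,"linear":[-0.17,-4,0],"twist":0},{"jaw":0.5,"linear":[-0.17,-4,0],"twist":0},{"jaw":0.5,"linear":[-0.17,-4,0],"twist":0},{"jaw":0.5,"linear":[-0.17,-4,0],"twist":0},{"jaw":0.5,"linear":[-0.17,-4,0],"twist":0},{"jaw":0.5,"linear":[-0.17,-4,0],"twist":0}]'
python3 -m pendant '[{"jaw":0.5,"linear":[0,-3.5,0],"twist":0},{"jaw":0.5,"linear":[0,-3.5,0],"twist":0},{"jaw":0.5,"linear":[0,0,0],"twist":0},{"jaw":0.5,"linear":[0,0,0],"twist":0}]'
python3 - <<'E'
from m import *
c=grab('wrist'); blobs(c,.010,.022,40,(.45,.64,.29,.38))
c=grab('top'); M=np.array(marks(c));print(np.round(M.mean(0),4),len(M)); blobs(c,.025,.05,30,(.45,.65,-.32,-.06)); go(.544,.343,.023,-2.9)
E
```

```text
time: 20.85
position: [0.5384, 0.2751, 0.1335]
tool_rot: [1.0, -0.024, 0.0, 0.0]
ft_force: [1.1, -0.1, 0.2]
grip_width: 0.0434
grip_force: 0.0
time: 21.18
position: [0.5416, 0.3449, 0.1332]
tool_rot: [1.0, -0.022, 0.0, -0.0]
ft_force: [-0.2, -0.9, -0.3]
grip_width: 0.0437
grip_force: 0.0
214 px [373. 120.] c [606.5 295.1] size 24.0 10.9 len-yaw -18.4 z [0.0155 0.0171] col [195. 207. 212.]
2358 px [321. 184.] c [548.1 344.3] size 132.5 16.0 len-yaw -2.8 z [0.0177 0.0186] col [ 68. 112. 166.]
[ 0.5571 -0.2035  0.0094] 4
328 px [387. 212.] c [ 538.1 -209.5] size 139.4 18.3 len-yaw -77.5 z [0.0375 0.0399] col [104. 142. 185.]
t 21.2833 pos [0.5416 0.3423 0.133 ] yaw -2.71 tilt [-0.001  0.001 -1.   ] w 0.0432 gf 0.0 F [0.6 0.2 0.3]
now-axes [ 0.24 -0.08 11.  ] final-axes [ 0.24 -0.08 11.  ] twist 0.19
```

Run:
```python
from m import *
W=np.concatenate([pts(load(n)).reshape(-1,3) for n in('side',)]+[pts(grab('top')).reshape(-1,3)])
S=W[(W[:,2]>.04)&(W[:,2]<.25)&(W[:,0]>.42)&(W[:,0]<.8)&(W[:,1]>.4)&(W[:,1]<.475)]
for x in np.arange(.42,.8,.02):
    T=S[(S[:,0]>=x)&(S[:,0]<x+.02)]
    if len(T): print(x.round(2),T[:,1].min().round(3),T[:,2].min().round(3),T[:,2].max().round(3),len(T))
```

```text
0.56 0.452 0.044 0.076 63
0.58 0.451 0.051 0.079 43
0.74 0.456 0.205 0.216 77
0.76 0.441 0.201 0.213 76
0.78 0.431 0.197 0.211 70
```

```bash
python3 -m pendant '[{"jaw":0.5,"linear":[0.2,0,3],"twist":0},{"jaw":0.5,"linear":[0,0,3],"twist":0},{"jaw":0.5,"linear":[0,0,2.5],"twist":0},{"jaw":0.5,"linear":[0,0,1.5],"twist":0},{"jaw":0.5,"linear":[0,0,0.9],"twist":0},{"jaw":0.5,"linear":[0,0,0],"twist":0},{"jaw":0.5,"linear":[0,0,0],"twist":0}]'
python3 - <<'E'
from m import *
go(.544,.343,.023,-2.9)
E
python3 -m pendant '[{"jaw":0.05,"linear":[0,0,0],"twist":0},{"jaw":0.05,"linear":[0,0,0],"twist":0},{"jaw":0.05,"linear":[0,0,0],"twist":0},{"jaw":0.05,"linear":[0,0,0],"twist":0},{"jaw":0.05,"linear":[0,0,0],"twist":0},{"jaw":0.05,"linear":[0,0,0],"twist":0}]'
```

```text
time: 21.92
position: [0.5446, 0.342, 0.0243]
tool_rot: [1.0, -0.024, -0.0, 0.0]
ft_force: [0.5, 0.2, 0.3]
grip_width: 0.0432
grip_force: 0.0
t 21.9167 pos [0.5446 0.342  0.0243] yaw -2.76 tilt [-0.  0. -1.] w 0.0432 gf 0.0 F [0.5 0.2 0.3]
now-axes [-0.06 -0.1   0.13] final-axes [-0.06 -0.1   0.13] twist 0.14
time: 22.42
position: [0.5444, 0.3431, 0.0248]
tool_rot: [1.0, -0.023, 0.0, -0.0]
ft_force: [0.2, 0.6, 3.2]
grip_width: 0.0158
grip_force: 30.0
```

```bash
python3 -m pendant '[{"jaw":0.05,"linear":[0,0,-2],"twist":0},{"jaw":0.05,"linear":[0,0,-3.5],"twist":0},{"jaw":0.05,"linear":[0,0,-3.5],"twist":0},{"jaw":0.05,"linear":[0.43,3.8,0],"twist":0},{"jaw":0.05,"linear":[0.43,3.8,0],"twist":0},{"jaw":0.05,"linear":[0.43,3.8,0],"twist":0},{"jaw":0.05,"linear":[0.43,3.8,0],"twist":0},{"jaw":0.05,"linear":[0.43,3.8,0],"twist":0},{"jaw":0.05,"linear":[0.43,3.8,0],"twist":0},{"jaw":0.05,"linear":[0.43,3.8,0],"twist":0},{"jaw":0.05,"linear":[0.43,3.8,0],"twist":0},{"jaw":0.05,"linear":[0.43,3.8,0],"twist":0}]'
python3 -m pendant '[{"jaw":0.05,"linear":[0.43,3.8,0],"twist":0},{"jaw":0.05,"linear":[0.43,3.8,0],"twist":0},{"jaw":0.05,"linear":[0.43,3.8,0],"twist":0},{"jaw":0.05,"linear":[0.43,3.8,0],"twist":0},{"jaw":0.05,"linear":[0,0,0],"twist":0},{"jaw":0.05,"linear":[0,0,0],"twist":0}]'
python3 -m pendant '[{"jaw":0.05,"linear":[0,0,0],"twist":6.8},{"jaw":0.05,"linear":[0,0,0],"twist":6.8},{"jaw":0.05,"linear":[0,0,0],"twist":6.8},{"jaw":0.05,"linear":[0,0,0],"twist":6.8},{"jaw":0.05,"linear":[0,0,0],"twist":6.8},{"jaw":0.05,"linear":[0,0,0],"twist":6.8},{"jaw":0.05,"linear":[0,0,0],"twist":6.8},{"jaw":0.05,"linear":[0,0,0],"twist":6.8},{"jaw":0.05,"linear":[0,0,0],"twist":6.8},{"jaw":0.05,"linear":[0,0,0],"twist":6.8},{"jaw":0.05,"linear":[0,0,0],"twist":6.8},{"jaw":0.05,"linear":[0,0,0],"twist":0}]'
python3 - <<'E'
from m import *
go(.5797,-.1975,.048,-77.6)
E
```

```text
time: 23.42
position: [0.5666, -0.0023, 0.1142]
tool_rot: [1.0, -0.023, -0.0, -0.0]
ft_force: [1.2, 0.1, 0.3]
grip_width: 0.0154
grip_force: 30.0
time: 23.92
position: [0.5772, -0.1558, 0.1142]
tool_rot: [1.0, -0.025, 0.0, 0.0]
ft_force: [-0.3, 0.4, -0.6]
grip_width: 0.0155
grip_force: 30.0
time: 24.92
position: [0.5765, -0.1512, 0.114]
tool_rot: [0.78, -0.626, -0.001, 0.0]
ft_force: [0.1, 0.9, -1.2]
grip_width: 0.0155
grip_force: 30.0
t 24.9167 pos [ 0.5765 -0.1512  0.114 ] yaw -77.47 tilt [-0.001  0.001 -1.   ] w 0.0155 gf 30.0 F [ 0.1  0.9 -1.2]
now-axes [4.59 0.69 6.6 ] final-axes [4.59 0.68 6.6 ] twist 0.13
```

```bash
python3 -m pendant '[{"jaw":0.05,"linear":[2.3,0.34,0],"twist":0},{"jaw":0.05,"linear":[2.3,0.34,0],"twist":0},{"jaw":0.05,"linear":[0,0,2],"twist":0.1},{"jaw":0.05,"linear":[0,0,0],"twist":0},{"jaw":0.05,"linear":[0,0,0],"twist":0},{"jaw":0.05,"linear":[0,0,0],"twist":0}]'
python3 - <<'E'
from m import *
c=grab('wrist','w_s2.png'); print(marks(c)); go(.5797,-.1975,.047,-77.6)
E
```

```text
time: 25.42
position: [0.5799, -0.1982, 0.0942]
tool_rot: [0.78, -0.625, -0.001, 0.0]
ft_force: [1.0, -0.5, -0.8]
grip_width: 0.0158
grip_force: 30.0
[array([ 0.5999, -0.2882,  0.0089]), array([ 0.5568, -0.2973,  0.0092]), array([ 0.5347, -0.2669,  0.0067]), array([ 0.5322, -0.2553,  0.0071]), array([ 0.5294, -0.2434,  0.0066]), array([ 0.5269, -0.2316,  0.0072])]
t 25.4667 pos [ 0.5803 -0.1984  0.0946] yaw -77.43 tilt [-0.  0. -1.] w 0.0155 gf 30.0 F [ 0.4 -0.7 -0.6]
now-axes [-0.1   0.04  4.76] final-axes [-0.1   0.04  4.76] twist 0.17
```

View pics/w_s2.png

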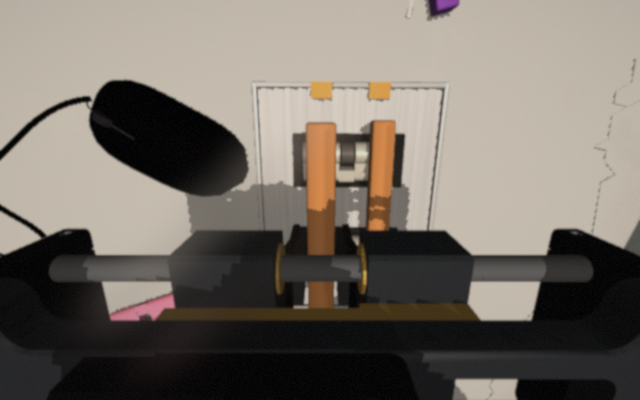

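The held stick (column 321) lines up with its mark (321,89), and the first stick (382,120) with its mark (379,89). I'll lower this one.

```bash
python3 -m pendant '[{"jaw":0.05,"linear":[0,0,2.2],"twist":0},{"jaw":0.05,"linear":[0,0,1.6],"twist":0},{"jaw":0.05,"linear":[0,0,0.7],"twist":0},{"jaw":0.05,"linear":[0,0,0.2],"twist":0},{"jaw":0.05,"linear":[0,0,0],"twist":0},{"jaw":0.05,"linear":[0,0,0],"twist":0}]'
python3 -m pendant '[{"jaw":0.05,"linear":[0,0,0.1],"twist":0},{"jaw":0.05,"linear":[0,0,0],"twist":0},{"jaw":0.05,"linear":[0,0,0],"twist":0}]'
python3 -m pendant '[{"jaw":0.05,"linear":[0,0,0.1],"twist":0},{"jaw":0.05,"linear":[0,0,0],"twist":0},{"jaw":0.05,"linear":[0,0,0],"twist":0}]'
```

```text
time: 25.97
position: [0.581, -0.1996, 0.048]
tool_rot: [0.78, -0.626, 0.001, -0.0]
ft_force: [0.5, 0.2, -0.6]
grip_width: 0.0156
grip_force: 30.0
time: 26.22
position: [0.5807, -0.1998, 0.0468]
tool_rot: [0.78, -0.626, 0.001, -0.0]
ft_force: [-0.8, 0.3, -0.2]
grip_width: 0.0156
grip_force: 30.0
time: 26.47
position: [0.5803, -0.1996, 0.0452]
tool_rot: [0.78, -0.626, 0.0, -0.0]
ft_force: [-0.1, -0.6, 0.0]
grip_width: 0.0157
grip_force: 30.0
```

```bash
python3 -m pendant '[{"jaw":0.05,"linear":[-0.1,0,0.05],"twist":0},{"jaw":0.05,"linear":[0,0,0],"twist":0},{"jaw":0.05,"linear":[0,0,0],"twist":0}]'
python3 -m pendant '[{"jaw":0.05,"linear":[0,0,0.06],"twist":0},{"jaw":0.05,"linear":[0,0,0],"twist":0},{"jaw":0.05,"linear":[0,0,0],"twist":0}]'
```

```text
time: 26.72
position: [0.5801, -0.1985, 0.0446]
tool_rot: [0.78, -0.626, -0.0, 0.0]
ft_force: [0.3, 1.0, 0.4]
grip_width: 0.0156
grip_force: 30.0
time: 26.97
position: [0.5802, -0.1986, 0.0445]
tool_rot: [0.78, -0.626, 0.0, -0.0]
ft_force: [-1.2, 1.1, 4.5]
grip_width: 0.0156
grip_force: 30.0
```

```bash
python3 -m pendant '[{"jaw":0.31,"linear":[0,0,0],"twist":0},{"jaw":0.31,"linear":[0,0,0],"twist":0},{"jaw":0.31,"linear":[0,0,0],"twist":0},{"jaw":0.31,"linear":[0,0,-1],"twist":0},{"jaw":0.31,"linear":[0,0,-2.5],"twist":0},{"jaw":0.31,"linear":[0,0,-3.5],"twist":0},{"jaw":0.65,"linear":[0,0,-2],"twist":-7},{"jaw":0.65,"linear":[0,0,0],"twist":-7},{"jaw":0.65,"linear":[0,0,0],"twist":-7},{"jaw":0.65,"linear":[0,0,0],"twist":-7},{"jaw":0.65,"linear":[0,0,0],"twist":-7},{"jaw":0.65,"linear":[0,0,0],"twist":-7}]'
python3 -m pendant '[{"jaw":0.65,"linear":[0,0,0],"twist":-7},{"jaw":0.65,"linear":[0,0,0],"twist":-7},{"jaw":0.65,"linear":[0,0,0],"twist":-7},{"jaw":0.65,"linear":[0,0,0],"twist":-7},{"jaw":0.65,"linear":[0,0,0],"twist":-1.5},{"jaw":0.65,"linear":[0,0,0],"twist":0}]'
python3 - <<'E'
from m import *
go(.598,.1815,.10,-6)
E
```

```text
time: 27.97
position: [0.5802, -0.1987, 0.1349]
tool_rot: [0.953, -0.303, 0.0, 0.0]
ft_force: [-0.4, -0.8, 0.7]
grip_width: 0.0543
grip_force: 0.0
time: 28.47
position: [0.5802, -0.1986, 0.1347]
tool_rot: [0.999, -0.053, 0.0, 0.0]
ft_force: [-0.9, -0.3, -0.8]
grip_width: 0.0563
grip_force: 0.0
t 28.4667 pos [ 0.5802 -0.1986  0.1347] yaw -6.05 tilt [ 0.  0. -1.] w 0.0563 gf 0.0 F [-0.9 -0.3 -0.8]
now-axes [ -2.23 -37.99   3.47] final-axes [ -2.2  -37.99   3.47] twist -0.05
```

```bash
python3 -m pendant '[{"jaw":0.65,"linear":[-0.22,-3.8,0],"twist":0},{"jaw":0.65,"linear":[-0.22,-3.8,0],"twist":0},{"jaw":0.65,"linear":[-0.22,-3.8,0],"twist":0},{"jaw":0.65,"linear":[-0.22,-3.8,0],"twist":0},{"jaw":0.65,"linear":[-0.22,-3.8,0],"twist":0},{"jaw":0.65,"linear":[-0.22,-3.8,0],"twist":0},{"jaw":0.65,"linear":[-0.22,-3.8,0],"twist":0},{"jaw":0.65,"linear":[-0.22,-3.8,0],"twist":0},{"jaw":0.65,"linear":[-0.22,-3.8,0],"twist":0},{"jaw":0.65,"linear":[-0.22,-3.8,1],"twist":0},{"jaw":0.65,"linear":[0,0,2.5],"twist":0},{"jaw":0.65,"linear":[0,0,0],"twist":0}]'
python3 -m pendant '[{"jaw":0.65,"linear":[0,0,0],"twist":0},{"jaw":0.65,"linear":[0,0,0],"twist":0}]'
python3 - <<'E'
from m import *
c=grab('top'); M=np.array(marks(c)); print(M.tolist()); blobs(c,.031,.05,30,(.45,.65,-.32,-.06)); blobs(c,.015,.03,30,(.45,.65,-.32,-.06))
c=grab('wrist','w_br.png'); blobs(c); go(.598,.1815,.023,-6)
E
```

```text
time: 29.47
position: [0.5954, 0.1838, 0.096]
tool_rot: [0.999, -0.051, -0.003, 0.001]
ft_force: [-0.3, -1.3, -0.4]
grip_width: 0.0564
grip_force: 0.0
time: 29.63
position: [0.5987, 0.1807, 0.0996]
tool_rot: [0.999, -0.054, 0.0, 0.0]
ft_force: [-0.6, -0.1, -0.3]
grip_width: 0.0566
grip_force: 0.0
[[0.5987, -0.291, 0.0089], [0.5582, -0.1071, 0.0089], [0.5557, -0.3002, 0.0096], [0.516, -0.1159, 0.0098]]
325 px [383. 196.] c [ 579.8 -201. ] size 139.7 16.1 len-yaw -77.7 z [0.0377 0.0399] col [112. 151. 196.]
323 px [387. 212.] c [ 537.  -210.2] size 139.8 16.0 len-yaw -77.4 z [0.0375 0.0401] col [113. 153. 198.]
100 px [397. 201.] c [ 566.9 -242. ] size 28.9 26.8 len-yaw -77.7 z [0.0198 0.0239] col [154. 167. 172.]
99 px [369. 208.] c [ 550.2 -167. ] size 30.5 27.5 len-yaw -77.7 z [0.0202 0.0249] col [154. 167. 174.]
2753 px [319. 205.] c [599.  182.4] size 68.7 30.3 len-yaw -6.3 z [0.0164 0.0205] col [ 63. 113. 144.]
2287 px [214. 219.] c [599.1 271.4] size 60.3 24.7 len-yaw 72.4 z [0.0165 0.026 ] col [ 99. 109. 114.]
498 px [326. 294.] c [512.8 183.1] size 43.4 30.7 len-yaw 84.4 z [0.0142 0.0154] col [116. 130. 139.]
t 29.7333 pos [0.5994 0.1803 0.1003] yaw -6.19 tilt [ 0.002 -0.    -1.   ] w 0.0565 gf 0.0 F [-0.8 -1.  -0.4]
now-axes [-0.15 -0.1   7.73] final-axes [-0.15 -0.1   7.73] twist -0.19
```

View pics/w_br.png

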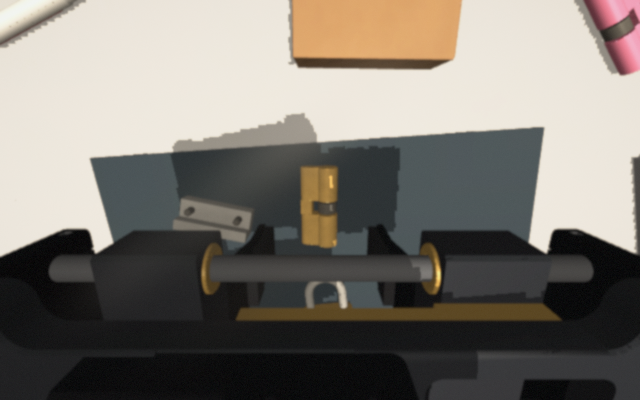

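The brass is centred between the fingers at (319,205), and the sticks on the tray measure within about 2 mm of the marks.

```bash
python3 -m pendant '[{"jaw":0.65,"linear":[-0.05,-0.1,2.5],"twist":0},{"jaw":0.65,"linear":[0,0,2.5],"twist":0},{"jaw":0.65,"linear":[0,0,1.6],"twist":0},{"jaw":0.65,"linear":[0,0,1.1],"twist":0},{"jaw":0.65,"linear":[0,0,0],"twist":0},{"jaw":0.65,"linear":[0,0,0],"twist":0},{"jaw":0.2,"linear":[0,0,0],"twist":0},{"jaw":0.2,"linear":[0,0,0],"twist":0},{"jaw":0.2,"linear":[0,0,0],"twist":0},{"jaw":0.2,"linear":[0,0,0],"twist":0},{"jaw":0.2,"linear":[0,0,0],"twist":0},{"jaw":0.2,"linear":[0,0,0],"twist":0}]'
python3 - <<'E'
from m import *
go(.5585,-.2018,.125,12.4)
E
```

```text
time: 30.73
position: [0.5981, 0.1827, 0.0224]
tool_rot: [0.999, -0.053, 0.0, -0.0]
ft_force: [-1.3, 0.7, 1.5]
grip_width: 0.0296
grip_force: 30.0
t 30.7333 pos [0.5981 0.1827 0.0224] yaw -6.06 tilt [ 0. -0. -1.] w 0.0296 gf 30.0 F [-1.3  0.7  1.5]
now-axes [  0.11  38.66 -10.26] final-axes [-12.13  36.7  -10.26] twist -18.46
```

```bash
python3 -m pendant '[{"jaw":0.2,"linear":[0,0,-1.5],"twist":0},{"jaw":0.2,"linear":[0,0,-2.9],"twist":0},{"jaw":0.2,"linear":[0,0,-2.9],"twist":-6.1},{"jaw":0.2,"linear":[0,0,-2.9],"twist":-6.1},{"jaw":0.2,"linear":[0,0,0],"twist":-6.2},{"jaw":0.2,"linear":[-1,3.06,0],"twist":0},{"jaw":0.2,"linear":[-1,3.06,0],"twist":0},{"jaw":0.2,"linear":[-1,3.06,0],"twist":0},{"jaw":0.2,"linear":[-1,3.06,0],"twist":0},{"jaw":0.2,"linear":[-1,3.06,0],"twist":0},{"jaw":0.2,"linear":[-1,3.06,0],"twist":0},{"jaw":0.2,"linear":[-1,3.06,0],"twist":0}]'
python3 -m pendant '[{"jaw":0.2,"linear":[-1,3.06,0],"twist":0},{"jaw":0.2,"linear":[-1,3.06,0],"twist":0},{"jaw":0.2,"linear":[-1,3.06,0],"twist":0},{"jaw":0.2,"linear":[-1,3.06,0],"twist":0},{"jaw":0.2,"linear":[-1,3.06,0],"twist":0},{"jaw":0.2,"linear":[0,0,0],"twist":0},{"jaw":0.2,"linear":[0,0,0],"twist":0},{"jaw":0.2,"linear":[0,0,0],"twist":0}]'
python3 - <<'E'
from m import *
c=grab('wrist','w_br2.png'); go(.5585,-.2018,.06,12.4)
E
```

```text
time: 31.73
position: [0.5746, -0.0428, 0.1237]
tool_rot: [0.994, 0.108, -0.0, -0.0]
ft_force: [-0.2, 0.3, -1.4]
grip_width: 0.0293
grip_force: 30.0
time: 32.4
position: [0.5585, -0.2011, 0.1236]
tool_rot: [0.994, 0.107, -0.001, -0.001]
ft_force: [0.2, -0.4, -2.5]
grip_width: 0.0296
grip_force: 30.0
t 32.45 pos [ 0.5586 -0.2005  0.1236] yaw 12.37 tilt [-0.001 -0.002 -1.   ] w 0.0294 gf 30.0 F [-0.2  0.4 -1.4]
now-axes [-0.04  0.13  6.36] final-axes [-0.04  0.13  6.36] twist -0.03
```

View pics/w_br2.png

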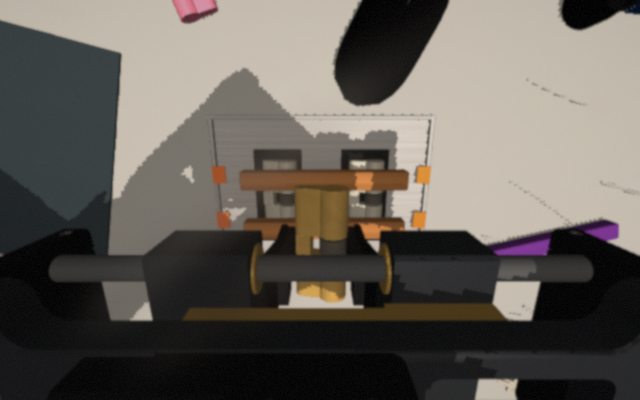

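Over the tray, the brass (column 322) is centred between the rims (212–434) and parallel to the silver cylinders. I'll lower it.

```bash
python3 -m pendant '[{"jaw":0.2,"linear":[-0.12,0,2.4],"twist":0},{"jaw":0.2,"linear":[0,0,2.2],"twist":0},{"jaw":0.2,"linear":[0,0,1.1],"twist":0},{"jaw":0.2,"linear":[0,0,0.6],"twist":0},{"jaw":0.2,"linear":[0,0,0.1],"twist":0},{"jaw":0.2,"linear":[0,0,0],"twist":0},{"jaw":0.2,"linear":[0,0,0],"twist":0}]'
python3 -m pendant '[{"jaw":0.2,"linear":[0,0,0.1],"twist":0},{"jaw":0.2,"linear":[0,0,0],"twist":0},{"jaw":0.2,"linear":[0,0,0],"twist":0}]'
python3 -m pendant '[{"jaw":0.2,"linear":[0,0,0.1],"twist":0},{"jaw":0.2,"linear":[0,0,0],"twist":0},{"jaw":0.2,"linear":[0,0,0],"twist":0}]'
```

```text
time: 33.03
position: [0.5589, -0.202, 0.0609]
tool_rot: [0.994, 0.108, 0.001, 0.001]
ft_force: [-0.0, -0.9, -1.5]
grip_width: 0.0295
grip_force: 30.0
time: 33.28
position: [0.5584, -0.2022, 0.0597]
tool_rot: [0.994, 0.107, 0.0, 0.0]
ft_force: [0.5, 0.9, -1.7]
grip_width: 0.0291
grip_force: 30.0
time: 33.53
position: [0.558, -0.202, 0.0581]
tool_rot: [0.994, 0.107, -0.0, -0.0]
ft_force: [0.4, -0.5, -1.9]
grip_width: 0.0298
grip_force: 30.0
```

```bash
python3 -m pendant '[{"jaw":0.2,"linear":[0,0,0.1],"twist":0},{"jaw":0.2,"linear":[0,0,0],"twist":0},{"jaw":0.2,"linear":[0,0,0],"twist":0}]'
python3 -m pendant '[{"jaw":0.2,"linear":[0,0,0.05],"twist":0},{"jaw":0.2,"linear":[0,0,0],"twist":0},{"jaw":0.2,"linear":[0,0,0],"twist":0}]'
```

```text
time: 33.78
position: [0.558, -0.2019, 0.057]
tool_rot: [0.994, 0.107, -0.0, -0.0]
ft_force: [-0.3, -0.2, -2.1]
grip_width: 0.0292
grip_force: 30.0
time: 34.03
position: [0.558, -0.2019, 0.0565]
tool_rot: [0.994, 0.107, -0.0, -0.0]
ft_force: [0.2, -0.4, -2.7]
grip_width: 0.0293
grip_force: 30.0
```

```bash
python3 -m pendant '[{"jaw":0.2,"linear":[0,0,0.07],"twist":0},{"jaw":0.2,"linear":[0,0,0],"twist":0},{"jaw":0.2,"linear":[0,0,0],"twist":0}]'
```

```text
time: 34.28
position: [0.5582, -0.202, 0.0561]
tool_rot: [0.994, 0.107, 0.0, 0.0]
ft_force: [-0.2, 0.7, 0.3]
grip_width: 0.0294
grip_force: 30.0
```

Contact: the weight has transferred to the sticks. I'll release, retreat and look.

```bash
python3 -m pendant '[{"jaw":0.5,"linear":[0,0,0],"twist":0},{"jaw":0.5,"linear":[0,0,0],"twist":0},{"jaw":0.5,"linear":[0,0,0],"twist":0},{"jaw":0.5,"linear":[0,0,-1],"twist":0},{"jaw":0.5,"linear":[0,0,-2.5],"twist":0},{"jaw":0.5,"linear":[0,0,-3.5],"twist":0},{"jaw":0.5,"linear":[0,-3.5,-2],"twist":0},{"jaw":0.5,"linear":[0,-3.5,0],"twist":0},{"jaw":0.5,"linear":[0,-3.5,0],"twist":0},{"jaw":0.5,"linear":[0,-3.5,0],"twist":0},{"jaw":0.5,"linear":[0,-3.5,0],"twist":0},{"jaw":0.5,"linear":[0,0,0],"twist":0}]'
python3 -m pendant '[{"jaw":0.5,"linear":[0,0,0],"twist":0},{"jaw":0.5,"linear":[0,0,0],"twist":0},{"jaw":0.5,"linear":[0,0,0],"twist":0}]'
python3 - <<'E'
from m import *
c=grab('top'); print(np.mean(marks(c),0)); R=(.45,.65,-.32,-.06)
blobs(c,.043,.07,30,R); blobs(c,.031,.042,30,R)
w=grab('wrist')
a=cv2.resize(c['color'][150:260,320:450],None,fx=3.6,fy=3.6,interpolation=cv2.INTER_CUBIC); b=cv2.resize(w['color'][:,320:],None,fx=.99,fy=.99)
cv2.imwrite('pics/fin.png',np.hstack([a[:396],b[:396]]))
E
```

```text
time: 35.28
position: [0.5171, -0.0253, 0.1464]
tool_rot: [0.994, 0.11, -0.002, -0.002]
ft_force: [-0.2, -0.7, -0.7]
grip_width: 0.0438
grip_force: 0.0
time: 35.53
position: [0.5217, -0.0322, 0.1464]
tool_rot: [0.994, 0.107, 0.001, 0.0]
ft_force: [0.2, 0.1, -0.2]
grip_width: 0.0436
grip_force: 0.0
[ 0.5772 -0.2956  0.0092]
293 px [385. 203.] c [ 558.4 -203.9] size 68.4 31.1 len-yaw 11.3 z [0.0503 0.055 ] col [110. 158. 182.]
121 px [398. 192.] c [ 588.9 -242.9] size 54.3 15.8 len-yaw -78.1 z [0.0374 0.0402] col [105. 145. 190.]
75 px [371. 198.] c [ 575.5 -169.6] size 31.4 20.9 len-yaw -78.6 z [0.0376 0.0399] col [102. 142. 186.]
122 px [403. 208.] c [ 546.2 -251.9] size 54.0 16.0 len-yaw -77.2 z [0.0374 0.0396] col [107. 146. 191.]
76 px [375. 215.] c [ 529.6 -178.2] size 32.9 15.2 len-yaw -77.2 z [0.0376 0.0402] col [103. 144. 190.]
```

View pics/fin.png

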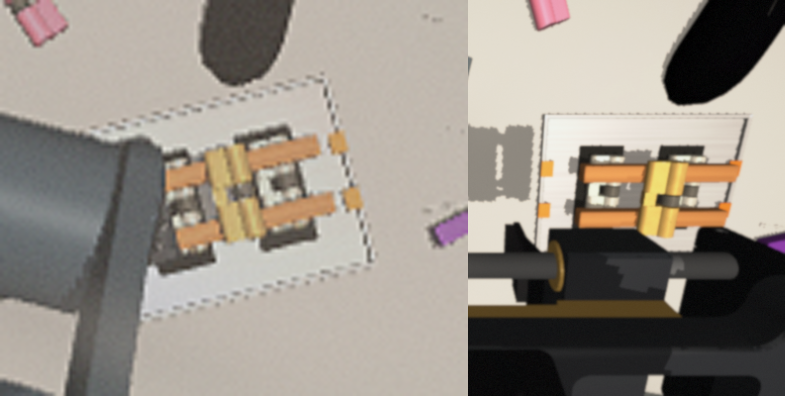

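The picture shows the whole stack standing: both silver cylinders on their pads, the sticks in line with the orange marks, and the brass level (top at 55 mm) over the middle within about 1.5 mm. The arm touches nothing.

```bash
python3 -c "
from rig import robot
print(robot.hand_in())"
```

```text
the job is handed in; nothing more can be done
None
```

The job is handed in at about 36 s: both silver cylinders are on their pads, the two sticks are across them at the orange marks, and the brass cylinder is centred on top, each within about 2–3 mm by camera, with the padlock, vice jaw insert and look-alikes untouched; no verdict was returned.

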